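# Put the mixed-up air regulators back in their own dishes

## Task

The air regulators on the test bench got mixed up: put them so that each one stands upright in the middle of the dish of its knob's colour, let go of. Keep them upright and never stand one on the bare bench, where there is grit: use the empty black dish as the stopover to make room. Leave the mug where it is.

Things in the scene. Friction and masses are not known exactly. Their poses are not given: they have to be found in the camera images.
- reg_red_center (a point): Loose air regulator with red knob, 100 mm tall, 0.35 kg; point on its vertical axis, 50 mm above its underside. Own z up. From the underside: aluminium block 44 x 44 mm to 40 mm, black neck 34 mm wide, round knob 40 mm wide from 58 to 100 mm (grip it from above, any yaw). At 12 to 42 mm a gauge sticks out to 35 mm from the axis on own -x, brass ports to 33 mm on own +y and -y.
- reg_blue_center (a point): Loose air regulator with blue knob, 100 mm tall, 0.35 kg; point on its vertical axis, 50 mm above its underside. Own z up. From the underside: aluminium block 44 x 44 mm to 40 mm, black neck 34 mm wide, round knob 40 mm wide from 58 to 100 mm (grip it from above, any yaw). At 12 to 42 mm a gauge sticks out to 35 mm from the axis on own -x, brass ports to 33 mm on own +y and -y.
- reg_yellow_center (a point): Loose air regulator with yellow knob, 100 mm tall, 0.35 kg; point on its vertical axis, 50 mm above its underside. Own z up. From the underside: aluminium block 44 x 44 mm to 40 mm, black neck 34 mm wide, round knob 40 mm wide from 58 to 100 mm (grip it from above, any yaw). At 12 to 42 mm a gauge sticks out to 35 mm from the axis on own -x, brass ports to 33 mm on own +y and -y.
- reg_green_center (a point): Loose air regulator with green knob, 100 mm tall, 0.35 kg; point on its vertical axis, 50 mm above its underside. Own z up. From the underside: aluminium block 44 x 44 mm to 40 mm, black neck 34 mm wide, round knob 40 mm wide from 58 to 100 mm (grip it from above, any yaw). At 12 to 42 mm a gauge sticks out to 35 mm from the axis on own -x, brass ports to 33 mm on own +y and -y.
- dish_red: Round open red parts dish fixed to the bench, 108 mm across outside, 102 mm inside; origin at its centre on the bench, its flat inner floor 8 mm above the bench, its rim 16 mm above. Holds one regulator at the start (which may be of another colour). The home of the red-knobbed regulator.
- dish_blue: Round open blue parts dish fixed to the bench, 108 mm across outside, 102 mm inside; origin at its centre on the bench, its flat inner floor 8 mm above the bench, its rim 16 mm above. Holds one regulator at the start (which may be of another colour). The home of the blue-knobbed regulator.
- dish_yellow: Round open yellow parts dish fixed to the bench, 108 mm across outside, 102 mm inside; origin at its centre on the bench, its flat inner floor 8 mm above the bench, its rim 16 mm above. Holds one regulator at the start (which may be of another colour). The home of the yellow-knobbed regulator.
- dish_green: Round open green parts dish fixed to the bench, 108 mm across outside, 102 mm inside; origin at its centre on the bench, its flat inner floor 8 mm above the bench, its rim 16 mm above. Holds one regulator at the start (which may be of another colour). The home of the green-knobbed regulator.
- dish_black: Round open black parts dish fixed to the bench, 108 mm across outside, 102 mm inside; origin at its centre on the bench, its flat inner floor 8 mm above the bench, its rim 16 mm above. The spare dish, empty at the start.
- mug_center (a point): Somebody's white mug, 76 mm across and 85 mm tall, loose, standing on the bench near the dishes; this point is on its axis, 42 mm above the bench. A bystander: leave it alone.
Mind the look-alikes: they are no part of the job. Of the things that look like the part that bears reg_red_center, the middle-sized one is meant.

How it is judged:
By the outcome, as a careful person would: the job done as asked, in the order asked, and still so for the second after the job is handed in, with the robot touching nothing.
It also fails if it takes over 104 s, if anything falls off the work surface, if the arm or the gripper's body presses on something with over 40 N, if the wrist force passes 120 N, or if a joint passes its speed limit or range.

## Robot

A 6-joint arm with a two-finger parallel gripper is mounted at the origin on the work surface. World frame = base frame: x ahead of the robot, y to its left, z up, the work surface at z = 0. Lengths are in mm, angles in rad, forces in N, time in s.
With the tool pointing down it reaches from about 350 to 875 mm from the base axis. Payload 4.2 kg.
Tool frame: the origin (TCP) lies at the very end of the fingers, on their centre line; the grasp point (between the pads) lies arm.grip_depth behind it (arm.grip_depth is the distance from the TCP to the grasp point, in mm); z points along the fingers, y is the direction in which the jaws open and shut (so a half turn about z gives the same grasp; the last joint's range is limited). The gripper opens to 85 mm and grips with 20 to 120 N. Pads are 22 mm wide; open, the fingers measure 114 mm over their backs; the gripper's body (76 mm by 85 mm) begins 54 mm behind the grasp point. The pads swing forward as they close: fully open they stand 13 mm farther back than shut.
Start: joints at [-1.038, 0.385, 0.008, 0, -1.194, -0.259], TCP at [169.011, -601.693, 231.312] pointing down, gripper open.
Joint ranges: [-3.14, 3.14], [-1.21, 2.06], [-1.07, 1.41], [-3.16, 2.05], [-2.99, -0.16], [-3.1, 3.1]. Speed limits (rad/s): [2.79, 2.79, 3.14, 3.14, 3.14, 3.14].

## Interface

Orientations are given as a unit quaternion [x, y, z, w].
In Python, from bench import arm, optics, workorder gives the robot as it stands. The module is installed in compiled form; this text tells all that it offers.
- The arm moves only by the tool play_rows, never from a script. Its arguments are lists of equal length, an entry for each row: "travel": the shift along the tool's x, y, z in m, a list of three; "rotation": the turn, a rotation vector about the tool's x, y, z in rad, a list of three; "grip": the opening, from 0 (shut) to 1 (fully open). In form: {"travel": [[x, y, z], ...], "rotation": [[rx, ry, rz], ...], "grip": [grip, ...]}. A call has 1 to 12 rows; each row shifts and turns the commanded pose from where the row before left it, along the tool's axes as they then stand; what a row does not reach is not made up. A row lasts 1/12 s, in which the tool goes at most 41.7 mm and 7.16 degrees, less where a joint would pass 70% of its speed; a pose out of reach is approached as far as the arm can. A call is refused whole if a number of a shift passes 0.0417 or a number of a turn 0.125, either way. A call with a gripper value outside its range is refused whole. The fingers move at their own pace and stop on an object; the grip force is fixed at half the most. Time passes only in rows, so rows that do not move let the fingers close. It gives the time, the measured TCP pose, the force and the opening at its end, in the units of the state.
- arm.read_state(): the state, without advancing time (a new reading comes with each control period).
- optics.get_image(name): name is "scene" or "top" or "wrist"; returns a dict with "image" (400x640x3 uint8, blue, green, red), "depth" (400x640 float32, mm along the optical axis (not along the pixel's ray), 0 where there is no reading), "camera_matrix" (3x3 intrinsics, pixels), "R" (3x3) and "t" (3): a world point X has camera coordinates R X + t; the wrist camera has in their place "hand_eye" (4x4, takes a point from camera to tool coordinates, whose origin is the TCP and whose axes are the flange's). Camera axes: x right, y down, z forward; pixel columns grow to the right and rows downward; lengths in mm; the calibration is good to about 2 mm. The wrist camera is an equidistant fisheye: a pixel r from the principal point sees the ray r / f radians off the axis. A picture is of the moment at which its call begins: read the wrist's pose just before it.
- workorder.job_done(): hands the job in, once; it reports no verdict.
The state is a dict: "clock": time; "joints": joint angles; "joint_vel": joint speeds; "joint_efforts": joint torques, N m; "position": TCP position; "ee_rot": TCP orientation; "contact_force": force on the tool from outside, world axes, zero at the start; "wrist_torque": the same for the moment, N m; "gripper_width": finger opening in mm.
Only numpy, scipy, OpenCV 4.12 (cv2) and the standard library are available. Lean on these libraries where they do the work, as an engineer would, in place of code of your own. Each camera call takes 0.05 s, during which the arm holds its last target. There are 200 camera calls.

## Working session

There is one attempt and no reset: what is moved stays moved. The work goes in short steps, Python scripts to look and compute and a tool call to move; the robot and the scene stay as the last step left them, time stands still between calls to the robot, and variables do not carry over. Pictures are saved under pics/ and viewed, about 12 in all and at most 16, crops included, and the job is handed in when it is done.

Besides the shell and the picture viewer there is one more tool, called after ">>>" as name(argument=value, ...) on one line, values as JSON. play_rows: Moves the arm, as the interface text tells. Its arguments: {"type":"object","properties":{"travel":{"type":"array","items":{"type":"array","items":{"type":"number"}}},"rotation":{"type":"array","items":{"type":"array","items":{"type":"number"}}},"grip":{"type":"array","items":{"type":"number"}}},"required":["travel","rotation","grip"]}

```bash
mkdir -p pics
cat > h.py <<'E'
import numpy as np,cv2
from bench import arm,optics
def shot(n,f=None):
    d=optics.get_image(n)
    if f: cv2.imwrite('pics/'+f,d['image'])
    return d
def world(d):
    K=d['camera_matrix'];z=d['depth'];v,u=np.mgrid[:400,:640]
    c=np.stack([(u-K[0,2])/K[0,0]*z,(v-K[1,2])/K[1,1]*z,z],-1)
    return (c-d['t'])@d['R']
E
python3 - <<'E'
from h import *
s=arm.read_state();print(s,arm.grip_depth)
a=shot('top','top0.png');b=shot('scene','scene0.png')
np.savez('v0.npz',tw=world(a),sw=world(b))
E
```

```text
{'clock': 0.0, 'joints': array([-1.03837200e+00,  3.85587009e-01,  6.62126151e-03, -4.95227730e-04,
       -1.19402288e+00, -2.58610046e-01]), 'joint_vel': array([ 0.00115437,  0.00029159, -0.00031198, -0.00095896, -0.00157317,
       -0.00079338]), 'joint_efforts': array([ 1.87809615e-03, -3.92289484e+01,  1.88402510e+01,  4.18630645e+00,
       -4.58584007e-03, -4.93878943e-06]), 'position': array([ 168.86533624, -601.14171808,  230.2019902 ]), 'ee_rot': array([-1.36389268e-01,  9.90654689e-01,  1.10019748e-03, -2.09953722e-04]), 'contact_force': array([-0.03015664,  0.34752717,  0.47510909]), 'wrist_torque': array([ 0.02108422, -0.01463688, -0.02627723]), 'gripper_width': 85.4194527011408} 18.700000000000003
```

View pics/top0.png

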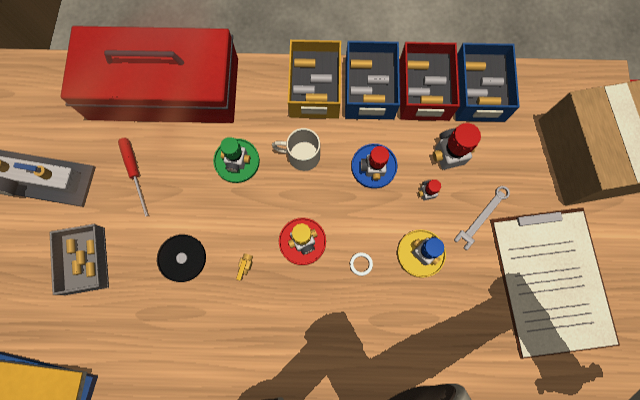

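View pics/scene0.png

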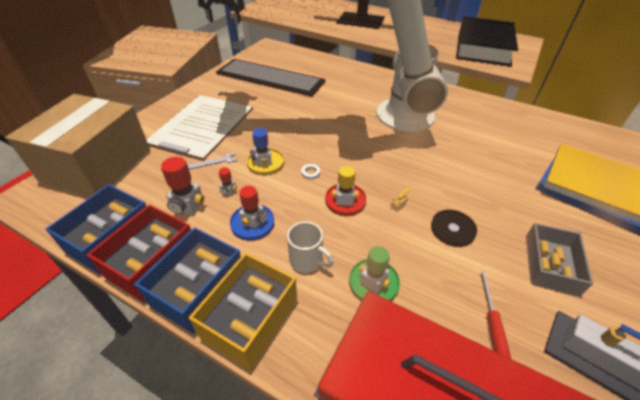

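The red-knobbed ones in the top view are large (460,140), small (430,188) and middle (375,160, in the blue dish). The middle one is meant. The regulators now stand yellow in red, red in blue, blue in yellow, and green in green, possibly off-centre.

Run:
```python
from h import *
P=np.load('v0.npz')['tw'];im=cv2.imread('pics/top0.png')
hsv=cv2.cvtColor(im,cv2.COLOR_BGR2HSV);H,S,V=cv2.split(hsv)
C={'red':(H<6)|(H>174),'blue':(H>100)&(H<125),'yellow':(H>20)&(H<32),'green':(H>55)&(H<85)}
v,u=np.mgrid[:400,:640];box=(v>115)&(v<290)&(u>150)&(u<475)
for c,m in C.items():
    m=m&(S>130)&(V>50)&box
    for lo,hi,nm in((9,19,'rim'),(50,170,'knob')):
        k=(m&(P[...,2]>lo)&(P[...,2]<hi)).astype('uint8')
        n,L,st,_=cv2.connectedComponentsWithStats(k,connectivity=8)
        if nm=='rim':
            q=P[k>0]
            A=np.c_[2*q[:,:2],np.ones(len(q))];x=np.linalg.lstsq(A,(q[:,:2]**2).sum(1),rcond=None)[0]
            print(c,'rim',x[:2].round(1),'r',np.sqrt(x[2]+x[0]**2+x[1]**2).round(1),'bbox mid',((q.max(0)+q.min(0))/2).round(1),len(q))
        else:
            for i in range(1,n):
                if st[i,4]<25: continue
                q=P[L==i];zt=np.percentile(q[:,2],90);t=q[q[:,2]>zt-5]
                (cx,cy),r=cv2.minEnclosingCircle(t[:,:2].astype('float32'))
                print(c,'knob px',st[i,:4],'ztop',zt.round(1),'circ',round(cx,1),round(cy,1),round(r,1),'mean',t.mean(0).round(1))
m=(V<60)&(u>150)&(u<212)&(v>228)&(v<288);q=P[m&(P[...,2]<25)]
print('black',((q.max(0)+q.min(0))/2).round(1),(q.max(0)-q.min(0)).round(1),'mug',P[150,303])
d=cv2.resize(im[110:290,200:500],None,fx=2.6,fy=2.6,interpolation=2);cv2.imwrite('pics/c0.png',d)
```

```text
red rim [726.3 -17.8] r 262.3 bbox mid [603.2  16.2  14. ] 649
red knob px [448 123  27  33] ztop 141.9 circ 690.2 -342.5 28.5 mean [ 689.6 -338.9  140.4]
red knob px [369 146  20  23] ztop 110.1 circ 653.4 -161.9 19.4 mean [ 653.2 -162.1  108.4]
red knob px [426 180  15  14] ztop 73.9 circ 597.2 -286.3 14.0 mean [ 596.6 -286.4   72.4]
blue rim [ 710.3 -217.6] r 98.0 bbox mid [ 695.  -239.9   14. ] 439
blue knob px [422 237  22  21] ztop 110.4 circ 455.6 -272.3 20.1 mean [ 455.4 -272.4  108.5]
yellow rim [ 558.8 -122.8] r 181.4 bbox mid [592.2 -60.4  14. ] 504
yellow knob px [292 224  20  21] ztop 110.0 circ 478.6 2.3 19.1 mean [478.5   2.7 108.1]
green rim [664.9 165.5] r 46.4 bbox mid [665.  164.9  13.9] 343
green knob px [220 138  21  21] ztop 109.8 circ 668.3 164.6 19.9 mean [666.8 163.8 108. ]
black [431.3 274.9  10.1] [104.6 106.2  21.6] mug [696.22706568   7.67862456   3.14651854]
```

View pics/c0.png

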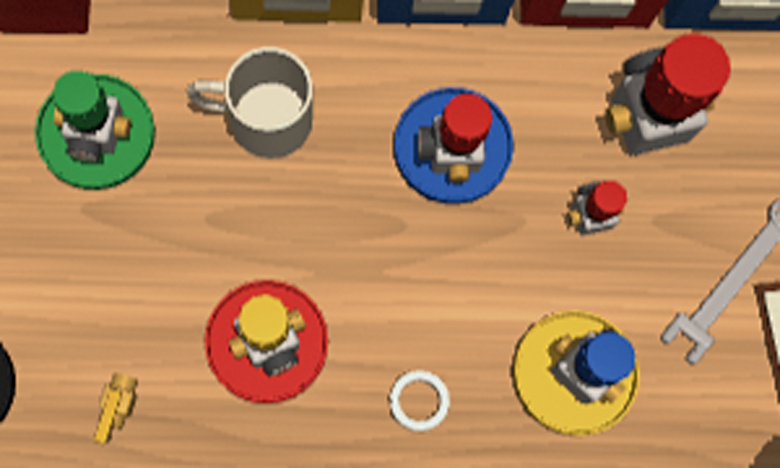

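The crop confirms it: the middle red one (465,125) stands in the blue dish. Next I'll fit the dishes, one box each.

Run:
```python
from h import *
P=np.load('v0.npz')['tw'];im=cv2.imread('pics/top0.png')
H,S,V=cv2.split(cv2.cvtColor(im,cv2.COLOR_BGR2HSV));v,u=np.mgrid[:400,:640]
D={'red':((H<6)|(H>174),302,241),'blue':((H>100)&(H<125),374,166),'yellow':((H>20)&(H<32),421,254),'green':((H>55)&(H<85),237,160),'black':(V<70,181,258)}
for c,(m,cu,cv_) in D.items():
    m=m&(abs(u-cu)<30)&(abs(v-cv_)<30)&(P[...,2]<25)&(P[...,2]>4)
    if c!='black': m&=S>110
    q=P[m][:,:2].astype('float32')
    (x,y),r=cv2.minEnclosingCircle(q)
    h=cv2.convexHull(q)[:,0].astype(float)
    h=h[np.hypot(*(h-[x,y]).T)>48]
    A=np.c_[2*h,np.ones(len(h))];s=np.linalg.lstsq(A,(h**2).sum(1),rcond=None)[0]
    print(c,'enc',round(x,1),round(y,1),round(r,1),'hull',s[:2].round(1),np.sqrt(s[2]+s[0]**2+s[1]**2).round(1),len(h))
```

```text
red enc 476.1 3.2 53.6 hull [475.7   3.2] 53.0 44
blue enc 658.6 -160.8 53.7 hull [ 658.8 -161. ] 52.9 43
yellow enc 454.6 -266.2 53.8 hull [ 454.3 -265.9] 53.1 43
green enc 664.6 165.4 53.7 hull [665. 165.] 52.9 32
black enc 432.4 275.6 54.1 hull [431.7 275.1] 52.9 48
```

The fit radii match the dishes, and green is already centred within about 3 mm, so it stays. Plan: yellow→black, red→red, blue→blue, yellow→yellow. First I'll square the tool up and head for the yellow one at (478.5, 2.5).

>>> play_rows(travel=[[0, 0, 0], [0, 0, 0], [0, 0, 0], [-0.0155, 0.03, 0], [-0.0155, 0.03, 0], [-0.0155, 0.03, 0], [-0.0155, 0.03, 0], [-0.0155, 0.03, 0], [-0.0155, 0.03, 0], [-0.0155, 0.03, 0], [-0.0155, 0.03, 0], [-0.0155, 0.03, 0]], rotation=[[0, 0, 0.0912], [0, 0, 0.0912], [0, 0, 0.0912], [0, 0, 0], [0, 0, 0], [0, 0, 0], [0, 0, 0], [0, 0, 0], [0, 0, 0], [0, 0, 0], [0, 0, 0], [0, 0, 0]], grip=[1, 1, 1, 1, 1, 1, 1, 1, 1, 1, 1, 1])

```text
clock: 1.1
position: [308.6, -330.0, 231.0]
ee_rot: [0.0, 1.0, 0.0, -0.0]
contact_force: [0.7, 0.1, -0.3]
gripper_width: 85.3
```

>>> play_rows(travel=[[-0.0155, 0.0302, 0], [-0.0155, 0.0302, 0], [-0.0155, 0.0302, 0], [-0.0155, 0.0302, 0], [-0.0155, 0.0302, 0], [-0.0155, 0.0302, 0], [-0.0155, 0.0302, 0], [-0.0155, 0.0302, 0], [-0.0155, 0.0302, 0], [-0.0155, 0.0302, 0], [-0.015, 0.0302, 0], [0, 0, 0]], rotation=[[0, 0, 0], [0, 0, 0], [0, 0, 0], [0, 0, 0], [0, 0, 0], [0, 0, 0], [0, 0, 0], [0, 0, 0], [0, 0, 0], [0, 0, 0], [0, 0, 0], [0, 0, 0]], grip=[1, 1, 1, 1, 1, 1, 1, 1, 1, 1, 1, 1])

```text
clock: 2.1
position: [480.7, 4.5, 230.9]
ee_rot: [-0.002, 1.0, 0.0, 0.0]
contact_force: [-1.1, 0.1, 0.3]
gripper_width: 85.5
```

Run:
```python
from h import *
s=arm.read_state();print(s['position'])
d=shot('wrist','w1.png');print(d['camera_matrix'],d['hand_eye'])
f=d['camera_matrix'];T=d['hand_eye']
from scipy.spatial.transform import Rotation as R
# predicted pixel of knob top centre and tip point
for X in ([478.5,2.5,108],[*s['position'][:2],108],[475.9,3.2,8]):
    p=R.from_quat(s['ee_rot']).inv().apply(np.array(X)-s['position'])
    c=np.linalg.inv(T)@[*p,1];th=np.arctan2(np.hypot(c[0],c[1]),c[2]);k=th/np.hypot(c[0],c[1])
    print(X,f[0,0]*c[0]*k+f[0,2],f[1,1]*c[1]*k+f[1,2])
```

```text
[480.73574049   4.4658497  230.88694803]
[[309.70691629   0.         319.99648553]
 [  0.         309.70691629 195.38827346]
 [  0.           0.           1.        ]] [[-9.24940378e-04 -9.52753068e-01 -3.03744525e-01  7.80874258e+01]
 [ 9.99999384e-01 -6.94728783e-04 -8.65973892e-04 -4.14771445e-01]
 [ 6.14039218e-04 -3.03745139e-01  9.52753123e-01 -1.43072026e+02]
 [ 0.00000000e+00  0.00000000e+00  0.00000000e+00  1.00000000e+00]]
[478.5, 2.5, 108] 318.4911448414054 185.7107248640287
[np.float64(480.73574049005765), np.float64(4.465849700115038), 108] 320.6817751029151 188.12134269012915
[475.9, 3.2, 8] 319.49545244746946 160.80572710637352
```

View pics/w1.png

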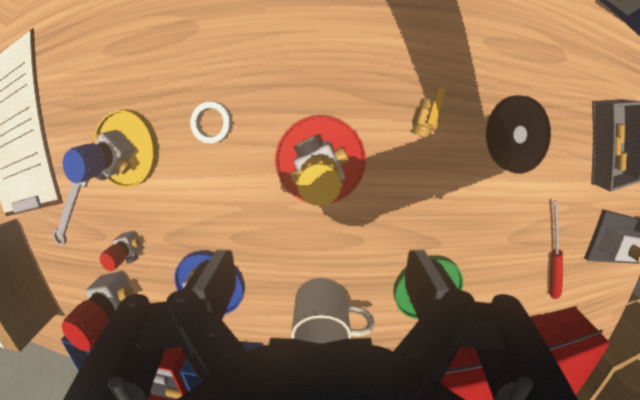

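The knob sits at (319.5,184) and the red dish at (320,160), both within 1 px of prediction. Descending.

>>> play_rows(travel=[[0.002, -0.002, 0.01], [0, 0, 0.02], [0, 0, 0.02], [0, 0, 0.02], [0, 0, 0.02], [0, 0, 0.02], [0, 0, 0.02], [0, 0, 0.015], [0, 0, 0.01], [0, 0, 0.008], [0, 0, 0], [0, 0, 0]], rotation=[[0, 0, 0], [0, 0, 0], [0, 0, 0], [0, 0, 0], [0, 0, 0], [0, 0, 0], [0, 0, 0], [0, 0, 0], [0, 0, 0], [0, 0, 0], [0, 0, 0], [0, 0, 0]], grip=[1, 1, 1, 1, 1, 1, 1, 1, 1, 1, 1, 1])

```text
clock: 3.15
position: [476.2, -1.9, 68.3]
ee_rot: [0.0, 1.0, -0.0, -0.0]
contact_force: [-0.5, 0.8, -0.4]
gripper_width: 85.3
```

>>> play_rows(travel=[[0, 0, 0], [0, 0, 0], [0, 0, 0], [0, 0, 0], [0, 0, 0], [0, 0, 0], [0, 0, 0], [0, 0, 0], [0, 0, 0], [0, 0, 0]], rotation=[[0, 0, 0], [0, 0, 0], [0, 0, 0], [0, 0, 0], [0, 0, 0], [0, 0, 0], [0, 0, 0], [0, 0, 0], [0, 0, 0], [0, 0, 0]], grip=[0.7, 0.6, 0.5, 0.4, 0.3, 0.2, 0.1, 0, 0, 0])

```text
clock: 3.98
position: [477.3, -0.9, 69.2]
ee_rot: [-0.0, 1.0, 0.0, 0.001]
contact_force: [-0.5, 2.9, 5.8]
gripper_width: 39.0
```

>>> play_rows(travel=[[0, 0, -0.005], [0, 0, -0.01], [0, 0, -0.015], [0, 0, -0.02], [0, 0, -0.02], [0, 0, -0.02], [0, 0, -0.02], [0, 0, -0.015], [0, 0, -0.005], [0, 0, 0]], rotation=[[0, 0, 0], [0, 0, 0], [0, 0, 0], [0, 0, 0], [0, 0, 0], [0, 0, 0], [0, 0, 0], [0, 0, 0], [0, 0, 0], [0, 0, 0]], grip=[0, 0, 0, 0, 0, 0, 0, 0, 0, 0])

```text
clock: 4.82
position: [476.0, -1.5, 198.6]
ee_rot: [0.0, 1.0, 0.0, 0.0]
contact_force: [0.5, 0.1, -4.1]
gripper_width: 38.9
```

Run:
```python
from h import *
q=[]
for i in range(6):
    q.append(arm.read_state()['position']);d=shot('wrist','w2.png')
print(np.round(q,1),np.mean(q,0).round(1),arm.read_state()['gripper_width'],arm.read_state()['contact_force'])
```

```text
[[476.   -1.5 198.6]
 [475.4  -1.6 197.4]
 [475.   -1.7 196.8]
 [475.   -1.7 196.5]
 [475.2  -1.7 196.6]
 [475.4  -1.7 196.8]] [475.3  -1.7 197.1] 39.37737552289716 [-0.32331699  0.9109059  -4.05957765]
```

View pics/w2.png

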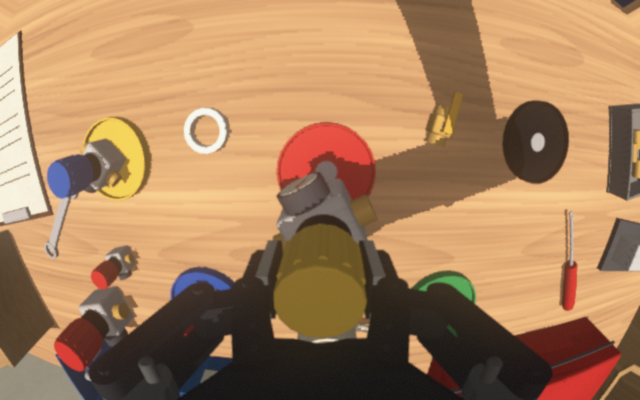

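Held upright, off the dish. Carrying to black.

>>> play_rows(travel=[[0.0017, 0.01, 0], [0.0034, 0.02, 0], [0.0047, 0.028, 0], [0.005, 0.03, 0], [0.005, 0.03, 0], [0.005, 0.03, 0], [0.005, 0.03, 0], [0.005, 0.03, 0], [0.0047, 0.028, 0], [0.0037, 0.022, 0], [0.002, 0.012, 0], [0.0013, 0.0068, 0]], rotation=[[0, 0, 0], [0, 0, 0], [0, 0, 0], [0, 0, 0], [0, 0, 0], [0, 0, 0], [0, 0, 0], [0, 0, 0], [0, 0, 0], [0, 0, 0], [0, 0, 0], [0, 0, 0]], grip=[0, 0, 0, 0, 0, 0, 0, 0, 0, 0, 0, 0])

```text
clock: 6.12
position: [429.2, 277.1, 197.8]
ee_rot: [-0.001, 1.0, -0.0, -0.0]
contact_force: [-0.2, -1.5, -4.7]
gripper_width: 39.0
```

>>> play_rows(travel=[[0, 0, 0], [0, 0, 0], [0, 0, 0.01], [0, 0, 0.02], [0, 0, 0.02], [0, 0, 0.02], [0, 0, 0.02], [0, 0, 0.01], [0, 0, 0.01], [0, 0, 0.005], [0, 0, 0], [0, 0, 0]], rotation=[[0, 0, 0], [0, 0, 0], [0, 0, 0], [0, 0, 0], [0, 0, 0], [0, 0, 0], [0, 0, 0], [0, 0, 0], [0, 0, 0], [0, 0, 0], [0, 0, 0], [0, 0, 0]], grip=[0, 0, 0, 0, 0, 0, 0, 0, 0, 0, 0, 0])

```text
clock: 7.12
position: [430.3, 275.6, 83.8]
ee_rot: [-0.0, 1.0, 0.0, 0.0]
contact_force: [-0.5, -0.1, -3.6]
gripper_width: 39.2
```

>>> play_rows(travel=[[0, 0, 0.005], [0, 0, 0.004], [0, 0, 0.003], [0, 0, 0.002], [0, 0, 0], [0, 0, 0]], rotation=[[0, 0, 0], [0, 0, 0], [0, 0, 0], [0, 0, 0], [0, 0, 0], [0, 0, 0]], grip=[0, 0, 0, 0, 0, 0])

```text
clock: 7.62
position: [429.9, 275.5, 69.4]
ee_rot: [-0.0, 1.0, 0.0, 0.0]
contact_force: [-0.2, -0.7, -3.4]
gripper_width: 38.9
```

>>> play_rows(travel=[[0, 0, 0.001], [0, 0, 0], [0, 0, 0]], rotation=[[0, 0, 0], [0, 0, 0], [0, 0, 0]], grip=[0, 0, 0])

```text
clock: 7.87
position: [430.1, 275.6, 69.2]
ee_rot: [-0.0, 1.0, 0.0, 0.0]
contact_force: [-2.0, -0.9, 5.4]
gripper_width: 39.3
```

Standing on the dish floor. Release and lift.

>>> play_rows(travel=[[0, 0, 0], [0, 0, 0], [0, 0, 0], [0, 0, 0], [0, 0, 0], [0, 0, 0], [0, 0, -0.01], [0, 0, -0.03], [0, 0, -0.03], [0, 0, -0.03], [0, 0, -0.03], [0, 0, 0]], rotation=[[0, 0, 0], [0, 0, 0], [0, 0, 0], [0, 0, 0], [0, 0, 0], [0, 0, 0], [0, 0, 0], [0, 0, 0], [0, 0, 0], [0, 0, 0], [0, 0, 0], [0, 0, 0]], grip=[0.5, 0.6, 0.7, 0.8, 1, 1, 1, 1, 1, 1, 1, 1])

```text
clock: 8.87
position: [432.8, 277.8, 205.8]
ee_rot: [-0.001, 1.0, 0.005, 0.005]
contact_force: [1.0, -0.3, 0.3]
gripper_width: 85.6
```

>>> play_rows(travel=[[-0.0102, -0.02, 0], [-0.0184, -0.036, 0], [-0.0204, -0.036, 0], [-0.0204, -0.036, 0], [-0.0204, -0.036, 0], [-0.0204, -0.036, 0], [-0.0204, -0.036, 0], [-0.0204, -0.036, 0], [-0.0204, -0.036, 0], [-0.0204, -0.036, 0], [-0.0184, -0.036, 0], [-0.0132, -0.036, 0]], rotation=[[0, 0, 0], [0, 0, 0], [0, 0, 0], [0, 0, 0], [0, 0, 0], [0, 0, 0], [0, 0, 0], [0, 0, 0], [0, 0, 0], [0, 0, 0], [0, 0, 0], [0, 0, 0]], grip=[1, 1, 1, 1, 1, 1, 1, 1, 1, 1, 1, 1])

```text
clock: 9.87
position: [654.4, -142.7, 198.6]
ee_rot: [-0.0, 1.0, -0.0, 0.0]
contact_force: [0.8, 1.7, 0.5]
gripper_width: 85.4
```

>>> play_rows(travel=[[0, -0.0212, 0], [0, 0, 0], [0, 0, 0], [0, 0, 0], [0, 0, 0]], rotation=[[0, 0, 0], [0, 0, 0], [0, 0, 0], [0, 0, 0], [0, 0, 0]], grip=[1, 1, 1, 1, 1])

```text
clock: 10.28
position: [653.2, -160.6, 198.8]
ee_rot: [-0.001, 1.0, 0.0, 0.0]
contact_force: [-0.2, -0.5, 1.0]
gripper_width: 85.6
```

Run:
```python
from h import *
s=arm.read_state();a=shot('wrist');b=shot('top')
print(s['position'])
im=np.vstack([cv2.resize(a['image'][80:320,160:480],(640,480)),b['image'][200:300,:]]);cv2.imwrite('pics/w3.png',im)
```

```text
[ 653.2119277  -160.62628444  198.76213766]
```

View pics/w3.png

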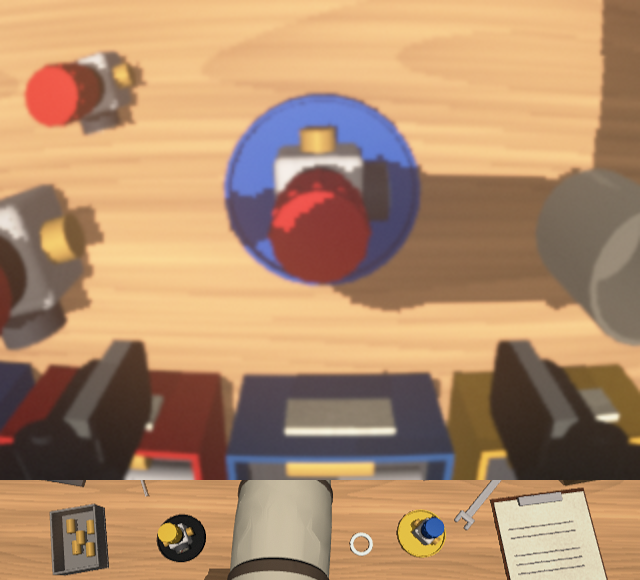

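The red knob is centred under the gripper (320,232), and yellow stands upright in the black dish at (175,538). Descend and grip.

>>> play_rows(travel=[[0, 0, 0.01], [0, 0, 0.02], [0, 0, 0.02], [0, 0, 0.02], [0, 0, 0.02], [0, 0, 0.02], [0, 0, 0.012], [0, 0, 0.008], [0, 0, 0], [0, 0, 0], [0, 0, 0], [0, 0, 0]], rotation=[[0, 0, 0], [0, 0, 0], [0, 0, 0], [0, 0, 0], [0, 0, 0], [0, 0, 0], [0, 0, 0], [0, 0, 0], [0, 0, 0], [0, 0, 0], [0, 0, 0], [0, 0, 0]], grip=[1, 1, 1, 1, 1, 1, 1, 1, 1, 1, 0.7, 0.6])

```text
clock: 11.38
position: [654.2, -161.8, 69.8]
ee_rot: [-0.0, 1.0, -0.0, 0.001]
contact_force: [0.2, -1.0, -0.4]
gripper_width: 63.5
```

>>> play_rows(travel=[[0, 0, 0], [0, 0, 0], [0, 0, 0], [0, 0, 0], [0, 0, 0], [0, 0, 0], [0, 0, 0], [0, 0, 0]], rotation=[[0, 0, 0], [0, 0, 0], [0, 0, 0], [0, 0, 0], [0, 0, 0], [0, 0, 0], [0, 0, 0], [0, 0, 0]], grip=[0.5, 0.4, 0.3, 0.2, 0.1, 0, 0, 0])

```text
clock: 12.05
position: [654.0, -161.8, 69.4]
ee_rot: [-0.0, 1.0, -0.0, 0.001]
contact_force: [0.4, 1.9, 5.5]
gripper_width: 38.7
```

>>> play_rows(travel=[[0, 0, -0.005], [0, 0, -0.01], [0, 0, -0.015], [0, 0, -0.02], [0, 0, -0.02], [0, 0, -0.02], [0, 0, -0.02], [0, 0, -0.015], [0, 0, -0.005], [0, 0, 0], [0, 0, 0]], rotation=[[0, 0, 0], [0, 0, 0], [0, 0, 0], [0, 0, 0], [0, 0, 0], [0, 0, 0], [0, 0, 0], [0, 0, 0], [0, 0, 0], [0, 0, 0], [0, 0, 0]], grip=[0, 0, 0, 0, 0, 0, 0, 0, 0, 0, 0])

```text
clock: 12.97
position: [652.5, -161.6, 197.2]
ee_rot: [0.0, 1.0, 0.0, -0.001]
contact_force: [-0.2, -0.3, -4.1]
gripper_width: 38.7
```

>>> play_rows(travel=[[0.0071, 0.0066, 0], [0.0142, 0.0132, 0], [0.01775, 0.0165, 0], [0.01775, 0.0165, 0], [0.01775, 0.0165, 0], [0.01775, 0.0165, 0], [0.01775, 0.0165, 0], [0.01775, 0.0165, 0], [0.01775, 0.0165, 0], [0.016, 0.0149, 0], [0.0106, 0.0099, 0], [0.00535, 0.005, 0]], rotation=[[0, 0, 0], [0, 0, 0], [0, 0, 0], [0, 0, 0], [0, 0, 0], [0, 0, 0], [0, 0, 0], [0, 0, 0], [0, 0, 0], [0, 0, 0], [0, 0, 0], [0, 0, 0]], grip=[0, 0, 0, 0, 0, 0, 0, 0, 0, 0, 0, 0])

```text
clock: 13.97
position: [473.0, 4.1, 197.3]
ee_rot: [-0.001, 1.0, -0.0, -0.001]
contact_force: [0.8, 0.1, -3.5]
gripper_width: 38.7
```

>>> play_rows(travel=[[0, 0, 0], [0, 0, 0], [0, 0, 0.01], [0, 0, 0.02], [0, 0, 0.02], [0, 0, 0.02], [0, 0, 0.02], [0, 0, 0.015], [0, 0, 0.01], [0, 0, 0.006], [0, 0, 0.004], [0, 0, 0]], rotation=[[0, 0, 0], [0, 0, 0], [0, 0, 0], [0, 0, 0], [0, 0, 0], [0, 0, 0], [0, 0, 0], [0, 0, 0], [0, 0, 0], [0, 0, 0], [0, 0, 0], [0, 0, 0]], grip=[0, 0, 0, 0, 0, 0, 0, 0, 0, 0, 0, 0])

```text
clock: 14.97
position: [476.0, 2.8, 72.6]
ee_rot: [0.0, 1.0, -0.0, -0.001]
contact_force: [0.4, 0.3, -4.3]
gripper_width: 38.6
```

>>> play_rows(travel=[[0, 0, 0.002], [0, 0, 0.002], [0, 0, 0.001], [0, 0, 0], [0, 0, 0]], rotation=[[0, 0, 0], [0, 0, 0], [0, 0, 0], [0, 0, 0], [0, 0, 0]], grip=[0, 0, 0, 0, 0])

```text
clock: 15.38
position: [476.5, 3.4, 69.3]
ee_rot: [-0.0, 1.0, 0.0, 0.001]
contact_force: [-2.2, 0.3, 5.0]
gripper_width: 38.9
```

>>> play_rows(travel=[[0, 0, 0], [0, 0, 0], [0, 0, 0], [0, 0, 0], [0, 0, 0], [0, 0, 0], [0, 0, -0.01], [0, 0, -0.03], [0, 0, -0.03], [0, 0, -0.03], [0, 0, -0.03], [0, 0, 0]], rotation=[[0, 0, 0], [0, 0, 0], [0, 0, 0], [0, 0, 0], [0, 0, 0], [0, 0, 0], [0, 0, 0], [0, 0, 0], [0, 0, 0], [0, 0, 0], [0, 0, 0], [0, 0, 0]], grip=[0.5, 0.6, 0.7, 0.8, 1, 1, 1, 1, 1, 1, 1, 1])

```text
clock: 16.38
position: [479.5, 3.9, 204.6]
ee_rot: [-0.001, 1.0, 0.001, 0.006]
contact_force: [0.4, -1.0, -0.7]
gripper_width: 85.1
```

>>> play_rows(travel=[[0.0009, -0.012, 0], [0.0018, -0.024, 0], [0.0019, -0.026, 0], [0.0019, -0.026, 0], [0.0019, -0.026, 0], [0.0019, -0.026, 0], [0.0019, -0.026, 0], [0.0019, -0.026, 0], [0.0019, -0.026, 0], [0.0019, -0.026, 0], [0.0015, -0.02, 0], [0.0009, -0.0115, 0]], rotation=[[0, 0, 0], [0, 0, 0], [0, 0, 0], [0, 0, 0], [0, 0, 0], [0, 0, 0], [0, 0, 0], [0, 0, 0], [0, 0, 0], [0, 0, 0], [0, 0, 0], [0, 0, 0]], grip=[1, 1, 1, 1, 1, 1, 1, 1, 1, 1, 1, 1])

```text
clock: 17.38
position: [454.2, -274.3, 196.8]
ee_rot: [0.001, 1.0, 0.0, -0.001]
contact_force: [1.0, -0.0, 0.1]
gripper_width: 84.9
```

Run:
```python
from h import *
for i in range(4): a=shot('wrist')
s=arm.read_state();a=shot('wrist')
print(s['position'])
im=cv2.resize(a['image'],(800,500));cv2.imwrite('pics/w4.png',im)
```

```text
[ 454.92534382 -272.10160449  197.48286236]
```

View pics/w4.png

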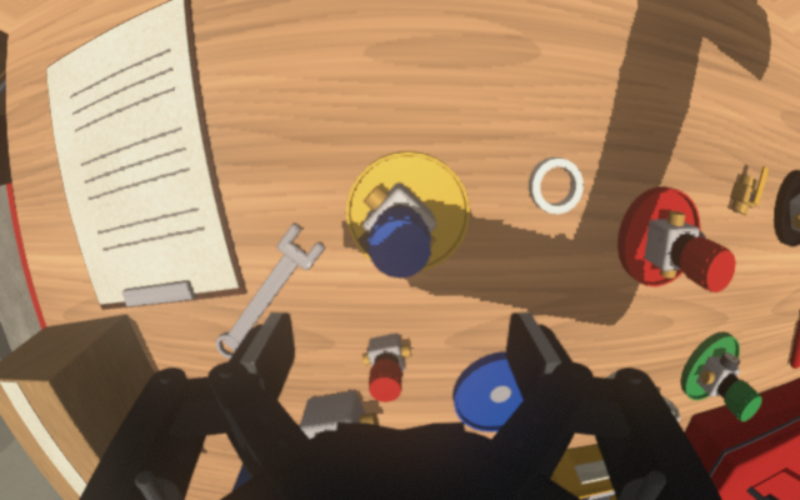

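The blue knob is centred (400,247), red stands in the red dish, and the blue dish is empty. Descend and grip.

>>> play_rows(travel=[[0, 0, 0.01], [0, 0, 0.02], [0, 0, 0.02], [0, 0, 0.02], [0, 0, 0.02], [0, 0, 0.02], [0, 0, 0.012], [0, 0, 0.008], [0, 0, 0], [0, 0, 0], [0, 0, 0], [0, 0, 0]], rotation=[[0, 0, 0], [0, 0, 0], [0, 0, 0], [0, 0, 0], [0, 0, 0], [0, 0, 0], [0, 0, 0], [0, 0, 0], [0, 0, 0], [0, 0, 0], [0, 0, 0], [0, 0, 0]], grip=[1, 1, 1, 1, 1, 1, 1, 1, 1, 1, 0.7, 0.6])

```text
clock: 18.63
position: [456.3, -272.3, 69.3]
ee_rot: [-0.0, 1.0, -0.0, 0.001]
contact_force: [-0.1, 0.4, 0.7]
gripper_width: 63.5
```

>>> play_rows(travel=[[0, 0, 0], [0, 0, 0], [0, 0, 0], [0, 0, 0], [0, 0, 0], [0, 0, 0], [0, 0, 0], [0, 0, 0]], rotation=[[0, 0, 0], [0, 0, 0], [0, 0, 0], [0, 0, 0], [0, 0, 0], [0, 0, 0], [0, 0, 0], [0, 0, 0]], grip=[0.5, 0.4, 0.3, 0.2, 0.1, 0, 0, 0])

```text
clock: 19.3
position: [456.1, -272.5, 69.2]
ee_rot: [-0.0, 1.0, -0.0, 0.001]
contact_force: [-0.4, 0.1, 6.0]
gripper_width: 38.6
```

>>> play_rows(travel=[[0, 0, -0.005], [0, 0, -0.01], [0, 0, -0.015], [0, 0, -0.02], [0, 0, -0.02], [0, 0, -0.02], [0, 0, -0.02], [0, 0, -0.015], [0, 0, -0.005], [0, 0, 0], [0, 0, 0]], rotation=[[0, 0, 0], [0, 0, 0], [0, 0, 0], [0, 0, 0], [0, 0, 0], [0, 0, 0], [0, 0, 0], [0, 0, 0], [0, 0, 0], [0, 0, 0], [0, 0, 0]], grip=[0, 0, 0, 0, 0, 0, 0, 0, 0, 0, 0])

```text
clock: 20.22
position: [454.8, -271.8, 197.5]
ee_rot: [0.0, 1.0, 0.001, -0.001]
contact_force: [-0.3, -1.1, -4.4]
gripper_width: 39.1
```

>>> play_rows(travel=[[-0.0081, 0.0045, 0], [-0.0162, 0.0089, 0], [-0.0203, 0.0111, 0], [-0.0203, 0.0111, 0], [-0.0203, 0.0111, 0], [-0.0203, 0.0111, 0], [-0.0203, 0.0111, 0], [-0.0203, 0.0111, 0], [-0.0203, 0.0111, 0], [-0.0183, 0.01, 0], [-0.0122, 0.0067, 0], [-0.0062, 0.0036, 0]], rotation=[[0, 0, 0], [0, 0, 0], [0, 0, 0], [0, 0, 0], [0, 0, 0], [0, 0, 0], [0, 0, 0], [0, 0, 0], [0, 0, 0], [0, 0, 0], [0, 0, 0], [0, 0, 0]], grip=[0, 0, 0, 0, 0, 0, 0, 0, 0, 0, 0, 0])

```text
clock: 21.22
position: [660.9, -158.5, 195.9]
ee_rot: [-0.001, 1.0, 0.0, -0.001]
contact_force: [-0.0, 0.2, -3.5]
gripper_width: 38.7
```

>>> play_rows(travel=[[0, 0, 0], [0, 0, 0], [0, 0, 0.01], [0, 0, 0.02], [0, 0, 0.02], [0, 0, 0.02], [0, 0, 0.02], [0, 0, 0.015], [0, 0, 0.01], [0, 0, 0.006], [0, 0, 0.004], [0, 0, 0]], rotation=[[0, 0, 0], [0, 0, 0], [0, 0, 0], [0, 0, 0], [0, 0, 0], [0, 0, 0], [0, 0, 0], [0, 0, 0], [0, 0, 0], [0, 0, 0], [0, 0, 0], [0, 0, 0]], grip=[0, 0, 0, 0, 0, 0, 0, 0, 0, 0, 0, 0])

```text
clock: 22.22
position: [658.4, -161.0, 73.0]
ee_rot: [0.0, 1.0, 0.0, -0.0]
contact_force: [-0.7, 1.0, -2.7]
gripper_width: 39.0
```

>>> play_rows(travel=[[0, 0, 0.002], [0, 0, 0.002], [0, 0, 0.001], [0, 0, 0], [0, 0, 0]], rotation=[[0, 0, 0], [0, 0, 0], [0, 0, 0], [0, 0, 0], [0, 0, 0]], grip=[0, 0, 0, 0, 0])

```text
clock: 22.63
position: [659.1, -160.8, 69.3]
ee_rot: [-0.0, 1.0, -0.0, 0.001]
contact_force: [-0.5, 1.0, 1.4]
gripper_width: 38.8
```

>>> play_rows(travel=[[0, 0, 0], [0, 0, 0], [0, 0, 0], [0, 0, 0], [0, 0, 0], [0, 0, 0], [0, 0, -0.01], [0, 0, -0.03], [0, 0, -0.03], [0, 0, -0.03], [0, 0, -0.03], [0, 0, 0]], rotation=[[0, 0, 0], [0, 0, 0], [0, 0, 0], [0, 0, 0], [0, 0, 0], [0, 0, 0], [0, 0, 0], [0, 0, 0], [0, 0, 0], [0, 0, 0], [0, 0, 0], [0, 0, 0]], grip=[0.5, 0.6, 0.7, 0.8, 1, 1, 1, 1, 1, 1, 1, 1])

```text
clock: 23.63
position: [662.2, -161.8, 207.6]
ee_rot: [-0.001, 1.0, -0.002, 0.007]
contact_force: [1.2, -1.0, 0.3]
gripper_width: 85.3
```

```bash
cat >> h.py <<'E'
def knobs():
    d=shot('top','topk.png');P=world(d);H,S,V=cv2.split(cv2.cvtColor(d['image'],cv2.COLOR_BGR2HSV));v,u=np.mgrid[:400,:640]
    box=(v>115)&(v<290)&(u>150)&(u<475)
    for c,m in {'red':(H<6)|(H>174),'blue':(H>100)&(H<125),'yellow':(H>20)&(H<32),'green':(H>55)&(H<85)}.items():
        k=(m&(S>130)&(V>50)&box&(P[...,2]>50)&(P[...,2]<170)).astype('uint8')
        n,L,st,_=cv2.connectedComponentsWithStats(k,connectivity=8)
        for i in range(1,n):
            if st[i,4]<25: continue
            q=P[L==i];zt=np.percentile(q[:,2],90);t=q[q[:,2]>zt-5]
            (x,y),r=cv2.minEnclosingCircle(t[:,:2].astype('float32'))
            print(c,'ztop',zt.round(1),'circ',round(x,1),round(y,1),round(r,1),'mean',t.mean(0).round(1))
E
python3 -c "
from h import *
knobs()"
```

```text
red ztop 142.2 circ 689.9 -340.1 28.1 mean [ 689.5 -338.7  140.5]
red ztop 74.3 circ 597.2 -286.3 14.2 mean [ 596.5 -285.9   72.5]
blue ztop 110.2 circ 658.4 -161.5 19.9 mean [ 658.  -161.3  108.4]
yellow ztop 109.7 circ 432.8 277.3 20.0 mean [432.3 276.4 107.8]
green ztop 109.8 circ 667.8 164.7 19.6 mean [666.8 164.1 108.1]
```

Blue is placed within 1 mm. Now back for yellow at (432.6, 276.8).

>>> play_rows(travel=[[0.0102, 0.02, 0], [0.0184, 0.036, 0], [0.0204, 0.036, 0], [0.0204, 0.036, 0], [0.0204, 0.036, 0], [0.0204, 0.036, 0], [0.0204, 0.036, 0], [0.0204, 0.036, 0], [0.0204, 0.036, 0], [0.0204, 0.036, 0], [0.0184, 0.036, 0], [0.0132, 0.036, 0]], rotation=[[0, 0, 0], [0, 0, 0], [0, 0, 0], [0, 0, 0], [0, 0, 0], [0, 0, 0], [0, 0, 0], [0, 0, 0], [0, 0, 0], [0, 0, 0], [0, 0, 0], [0, 0, 0]], grip=[1, 1, 1, 1, 1, 1, 1, 1, 1, 1, 1, 1])

```text
clock: 24.68
position: [433.0, 256.2, 198.4]
ee_rot: [-0.0, 1.0, -0.0, -0.0]
contact_force: [0.5, 0.7, -0.1]
gripper_width: 85.3
```

>>> play_rows(travel=[[0.0027, 0.0217, 0], [0, 0, 0], [0, 0, 0], [0, 0, 0], [0, 0, 0]], rotation=[[0, 0, 0], [0, 0, 0], [0, 0, 0], [0, 0, 0], [0, 0, 0]], grip=[1, 1, 1, 1, 1])

```text
clock: 25.1
position: [432.5, 275.7, 198.1]
ee_rot: [0.001, 1.0, -0.0, -0.0]
contact_force: [0.6, 0.2, 0.1]
gripper_width: 85.6
```

Run:
```python
from h import *
print(arm.read_state()['position']);shot('wrist','w5.png');knobs()
```

```text
[432.49180859 275.71361654 198.09305837]
red ztop 141.9 circ 689.5 -342.5 27.4 mean [ 689.6 -338.5  140.5]
red ztop 74.0 circ 596.7 -286.3 14.3 mean [ 596.4 -286.    72.2]
red ztop 110.0 circ 477.6 2.9 19.7 mean [476.9   2.9 108.1]
blue ztop 110.1 circ 658.8 -161.7 19.8 mean [ 657.7 -161.2  108.4]
yellow ztop 109.6 circ 432.1 276.2 19.6 mean [427.3 276.9 107.9]
green ztop 109.8 circ 668.2 164.6 20.0 mean [666.9 163.7 108.2]
```

View pics/w5.png

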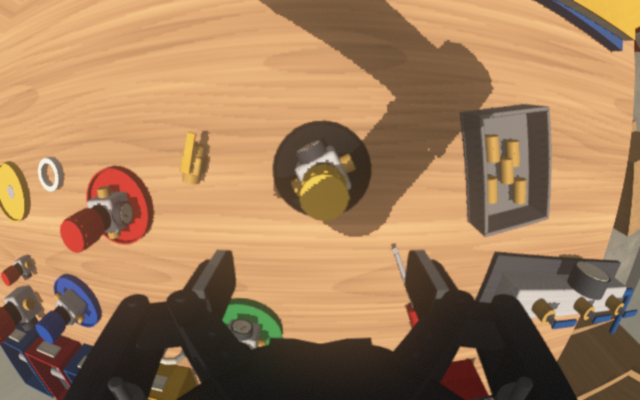

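Yellow stands upright in black (324,198), nearly centred. Descend and grip.

>>> play_rows(travel=[[0, 0.001, 0.01], [0, 0, 0.02], [0, 0, 0.02], [0, 0, 0.02], [0, 0, 0.02], [0, 0, 0.02], [0, 0, 0.012], [0, 0, 0.008], [0, 0, 0], [0, 0, 0], [0, 0, 0], [0, 0, 0]], rotation=[[0, 0, 0], [0, 0, 0], [0, 0, 0], [0, 0, 0], [0, 0, 0], [0, 0, 0], [0, 0, 0], [0, 0, 0], [0, 0, 0], [0, 0, 0], [0, 0, 0], [0, 0, 0]], grip=[1, 1, 1, 1, 1, 1, 1, 1, 1, 1, 0.7, 0.6])

```text
clock: 26.2
position: [433.0, 278.3, 69.3]
ee_rot: [-0.0, 1.0, 0.001, 0.001]
contact_force: [0.4, 0.1, -0.8]
gripper_width: 63.6
```

>>> play_rows(travel=[[0, 0, 0], [0, 0, 0], [0, 0, 0], [0, 0, 0], [0, 0, 0], [0, 0, 0], [0, 0, 0], [0, 0, 0]], rotation=[[0, 0, 0], [0, 0, 0], [0, 0, 0], [0, 0, 0], [0, 0, 0], [0, 0, 0], [0, 0, 0], [0, 0, 0]], grip=[0.5, 0.4, 0.3, 0.2, 0.1, 0, 0, 0])

```text
clock: 26.87
position: [432.9, 278.5, 69.2]
ee_rot: [-0.0, 1.0, 0.001, 0.001]
contact_force: [-1.1, 0.2, 6.0]
gripper_width: 38.9
```

>>> play_rows(travel=[[0, 0, -0.005], [0, 0, -0.01], [0, 0, -0.015], [0, 0, -0.02], [0, 0, -0.02], [0, 0, -0.02], [0, 0, -0.02], [0, 0, -0.02], [0, 0, -0.015], [0, 0, -0.01], [0, 0, -0.005], [0, 0, 0]], rotation=[[0, 0, 0], [0, 0, 0], [0, 0, 0], [0, 0, 0], [0, 0, 0], [0, 0, 0], [0, 0, 0], [0, 0, 0], [0, 0, 0], [0, 0, 0], [0, 0, 0], [0, 0, 0]], grip=[0, 0, 0, 0, 0, 0, 0, 0, 0, 0, 0, 0])

```text
clock: 27.87
position: [432.4, 277.9, 228.9]
ee_rot: [-0.0, 1.0, 0.0, 0.0]
contact_force: [0.4, 0.3, -3.5]
gripper_width: 38.9
```

>>> play_rows(travel=[[-0.0014, -0.012, 0], [-0.0014, -0.024, 0], [-0.0014, -0.032, 0], [-0.0014, -0.032, 0], [-0.0014, -0.032, 0], [-0.0014, -0.032, 0], [-0.0014, -0.032, 0], [-0.0014, -0.032, 0], [-0.0014, -0.032, 0], [-0.0014, -0.032, 0], [-0.0014, -0.032, 0], [-0.0014, -0.032, 0]], rotation=[[0, 0, 0], [0, 0, 0], [0, 0, 0], [0, 0, 0], [0, 0, 0], [0, 0, 0], [0, 0, 0], [0, 0, 0], [0, 0, 0], [0, 0, 0], [0, 0, 0], [0, 0, 0]], grip=[0, 0, 0, 0, 0, 0, 0, 0, 0, 0, 0, 0])

```text
clock: 28.87
position: [447.7, -80.1, 227.0]
ee_rot: [0.0, 1.0, -0.0, -0.002]
contact_force: [0.5, 0.5, -4.0]
gripper_width: 38.5
```

>>> play_rows(travel=[[-0.0013, -0.032, 0], [-0.0013, -0.032, 0], [-0.0013, -0.032, 0], [-0.0012, -0.032, 0], [0, -0.028, 0], [0, -0.02, 0], [0, -0.0119, 0], [0, 0, 0], [0, 0, 0], [0, 0, 0], [0, 0, 0]], rotation=[[0, 0, 0], [0, 0, 0], [0, 0, 0], [0, 0, 0], [0, 0, 0], [0, 0, 0], [0, 0, 0], [0, 0, 0], [0, 0, 0], [0, 0, 0], [0, 0, 0]], grip=[0, 0, 0, 0, 0, 0, 0, 0, 0, 0, 0])

```text
clock: 29.78
position: [454.2, -265.1, 228.0]
ee_rot: [-0.001, 1.0, 0.0, -0.0]
contact_force: [-0.4, 0.3, -3.8]
gripper_width: 38.8
```

Descend 160 in total.

>>> play_rows(travel=[[0, 0, 0.01], [0, 0, 0.02], [0, 0, 0.02], [0, 0, 0.02], [0, 0, 0.02], [0, 0, 0.02], [0, 0, 0.02], [0, 0, 0.01], [0, 0, 0.01], [0, 0, 0.005], [0, 0, 0], [0, 0, 0]], rotation=[[0, 0, 0], [0, 0, 0], [0, 0, 0], [0, 0, 0], [0, 0, 0], [0, 0, 0], [0, 0, 0], [0, 0, 0], [0, 0, 0], [0, 0, 0], [0, 0, 0], [0, 0, 0]], grip=[0, 0, 0, 0, 0, 0, 0, 0, 0, 0, 0, 0])

```text
clock: 30.78
position: [455.0, -266.1, 73.8]
ee_rot: [-0.0, 1.0, -0.0, 0.001]
contact_force: [-0.5, 0.4, -3.6]
gripper_width: 38.6
```

>>> play_rows(travel=[[0, 0, 0.002], [0, 0, 0.002], [0, 0, 0.001], [0, 0, 0], [0, 0, 0]], rotation=[[0, 0, 0], [0, 0, 0], [0, 0, 0], [0, 0, 0], [0, 0, 0]], grip=[0, 0, 0, 0, 0])

```text
clock: 31.2
position: [455.0, -266.2, 69.2]
ee_rot: [-0.0, 1.0, -0.0, 0.001]
contact_force: [-1.5, 1.9, 2.1]
gripper_width: 38.7
```

In contact. Release, lift, and back off toward the start side so the top view is clear.

>>> play_rows(travel=[[0, 0, 0], [0, 0, 0], [0, 0, 0], [0, 0, 0], [0, 0, 0], [0, 0, 0], [0, 0, -0.01], [0, 0, -0.03], [0, 0, -0.03], [0, 0, -0.03], [0, 0, -0.03], [0, 0, 0]], rotation=[[0, 0, 0], [0, 0, 0], [0, 0, 0], [0, 0, 0], [0, 0, 0], [0, 0, 0], [0, 0, 0], [0, 0, 0], [0, 0, 0], [0, 0, 0], [0, 0, 0], [0, 0, 0]], grip=[0.5, 0.6, 0.7, 0.8, 1, 1, 1, 1, 1, 1, 1, 1])

```text
clock: 32.2
position: [457.9, -267.6, 206.0]
ee_rot: [-0.001, 1.0, -0.003, 0.006]
contact_force: [0.6, 0.1, 0.8]
gripper_width: 85.6
```

>>> play_rows(travel=[[0.012, -0.015, 0], [0.02, -0.025, 0], [0.02, -0.025, 0], [0.02, -0.025, 0], [0.02, -0.025, 0], [0.02, -0.025, 0], [0.02, -0.025, 0], [0.02, -0.025, 0], [0.02, -0.025, 0], [0.02, -0.025, 0], [0, 0, 0], [0, 0, 0]], rotation=[[0, 0, 0], [0, 0, 0], [0, 0, 0], [0, 0, 0], [0, 0, 0], [0, 0, 0], [0, 0, 0], [0, 0, 0], [0, 0, 0], [0, 0, 0], [0, 0, 0], [0, 0, 0]], grip=[1, 1, 1, 1, 1, 1, 1, 1, 1, 1, 1, 1])

```text
clock: 33.2
position: [261.2, -507.0, 198.4]
ee_rot: [0.001, 1.0, 0.0, -0.0]
contact_force: [0.4, -0.1, -0.2]
gripper_width: 85.6
```

Run:
```python
from h import *
knobs();cv2.imwrite('pics/c9.png',cv2.resize(cv2.imread('pics/topk.png')[100:310,140:500],None,fx=2.2,fy=2.2))
```

```text
red ztop 142.1 circ 690.4 -341.8 27.4 mean [ 689.7 -338.8  140.5]
red ztop 74.2 circ 596.6 -286.3 14.3 mean [ 596.7 -286.    72.5]
red ztop 109.8 circ 477.5 3.1 19.9 mean [477.    3.  108.1]
blue ztop 110.2 circ 659.0 -161.7 19.8 mean [ 658.  -161.2  108.4]
yellow ztop 110.2 circ 454.9 -266.5 20.0 mean [ 454.6 -266.4  108.5]
green ztop 109.9 circ 667.2 164.4 19.8 mean [666.7 163.9 108.2]
```

View pics/c9.png

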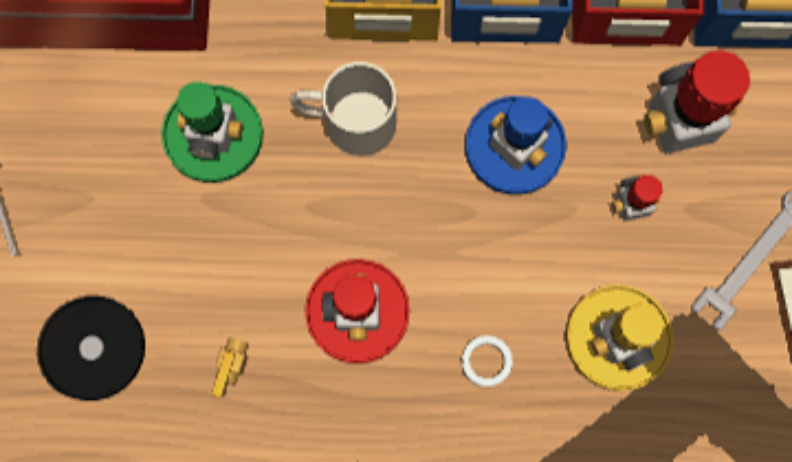

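All four stand upright in their own dishes: green (205,130), blue (520,140), red (355,305), yellow (625,335). Black (92,348) is empty and the mug has not moved. Handing in.

```bash
python3 -c "
from bench import workorder
print(workorder.job_done())"
```

```text
the job is handed in; nothing more can be done
None
```

The job is done and handed in: every regulator stands upright in the dish of its knob's colour, with the gripper clear of everything.

I moved yellow to the black dish as a stopover, then red to the red dish, blue to the blue dish and yellow to the yellow dish. Green was already in its own dish, so I left it alone. Of the three red-knobbed ones, I moved the middle-sized one that stood in the blue dish.

My last checks in the top camera, at about 33 s of the 104 s limit:
- **Centring:** red, blue and yellow are within about 2 mm of their dish centres, and green within about 3 mm. The camera calibration itself is only good to about 2 mm.
- **Upright:** all four knob tops measured 110 mm high against an expected 108 mm. That was the same before and after the moves, so it looks like a camera bias, not a tilt.
- **Surroundings:** the black dish is empty, and the mug and the other red-knobbed ones have not moved. The largest force I read at the end of any move was about 6 N.

The arm's position readings were off by up to about 4 mm just after fast moves. I relied on the commanded positions instead, and the final camera check agreed with them. No check failed.

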